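# Stand the knocked-over dispenser and cologne bottle back up

## Task

The hair-tie dispenser and the cologne bottle have been knocked back and lean against the front rim of the valet tray. Without picking them up, push each one back upright with the fingertips so that it stands flat on its own base, with its foot where it now rests on the shelf. Leave everything else as it lies.

Things in the scene. Friction and masses are not known exactly. Their poses are not given: they have to be found in the camera images.
- dispenser: Hair-tie dispenser: clear plastic box of dark ties, white base and cap, 64 x 64 mm in plan, 120 mm tall plus a round spring push plate (36 mm across, 8 mm high) on top; 0.1 to 0.2 kg, weight centred at half height. Origin: centre of underside; z up through it, x from its front to its back face. Starts leaning back about 40 degrees from vertical, top over the tray's inside, x square to its wall.
- cologne: Cologne bottle of amber glass, black cap: body 44 mm front to back, 60 mm wide, 90 mm tall; square 30 x 30 mm cap in the middle of its top, 118 mm overall; 0.18 to 0.36 kg, weight centred about 48 mm up. Origin: centre of underside; z up through the cap, x from its front to its back. Starts leaning back about 47 degrees like the dispenser, beside it; which is on the left varies.
- dispenser_front (a point): Middle of the bottom front edge of the dispenser.
- dispenser_back (a point): Middle of the dispenser's bottom back edge, on which it rests and pivots while it leans, about 34 mm in front of the tray; its back face then rests on the tray's rim and its top back edge overhangs about 77 mm beyond this point, 92 mm above the shelf. Balance point at about 28 degrees of lean: brought past it, it drops onto its base by itself.
- dispenser_top (a point): Centre of the dispenser's push plate, 128 mm above its underside. While the dispenser swings upright about its bottom back edge its top back edge rises from 92 to 120 mm above the shelf, and its highest point passes 137 mm.
- cologne_front (a point): Middle of the bottom front edge of the bottle.
- cologne_back (a point): Middle of the bottle's bottom back edge, on which it rests and pivots while it leans, about 43 mm in front of the tray; its back face then rests on the tray's rim and the top back edge of its cap overhangs about 82 mm beyond this point, 85 mm above the shelf. Balance point at about 25 degrees of lean: brought past it, it drops onto its base by itself.
- cologne_top (a point): Centre of the top of the bottle's cap, 118 mm above its underside. While the bottle swings upright about its bottom back edge the top back edge of its cap rises from 85 to 118 mm above the shelf, and its highest point passes 124 mm.
- tray: Open wooden valet tray, 170 mm deep (its x), 300 mm wide (its y), 40 mm high, walls 8 mm, inner floor 8 mm up; it does not shift. Origin: at shelf height below the middle of the outside of its front wall; x points from the front wall into the tray, y to the left along the front wall, z up. What lies in it is no higher than 12 mm above its floor and in its rear half.
- ring_box: Small closed wooden ring box, 45 x 45 x 38 mm, on the shelf in front of the tray between the two leaning things. Origin: centre of its underside. To be left alone.
- dish: Round glass dish, 90 mm across, 26 mm high, on the shelf beside the leaning things. Origin: centre of its underside. To be left alone.
- pill_organizer: White plastic seven-lid pill organizer, closed, 36 x 160 x 23 mm, on the shelf on the other side of the leaning things. Origin: centre of its underside, long side along its y. To be left alone.
- tie_clip: Steel tie clip, 56 mm long, 6 mm high, lying in the rear half of the tray. Origin: centre of its underside. To be left alone.
- watch: Wrist watch laid out flat in the rear half of the tray, 190 mm long, 10 mm high. Origin: under the middle of its case. To be left alone.
- polish_tin: Round shoe polish tin, 76 mm across, 25 mm high, on the shelf to the left. Origin: centre of its underside. To be left alone.
Mind the look-alikes: they are no part of the job. There is more than one size of the dispenser; the job needs the larger.

How it is judged:
By the outcome, as a careful person would: the job done as asked, in the order asked, and still so for the second after the job is handed in, with the robot touching nothing.
It also fails if it takes over 48 s, if anything falls off the work surface, if the arm or the gripper's body presses on something with over 40 N, if the wrist force passes 120 N, or if a joint passes its speed limit or range.

## Robot

A 6-joint arm with a two-finger parallel gripper is mounted at the origin on the work surface. World frame = base frame: x ahead of the robot, y to its left, z up, the work surface at z = 0. Lengths are in mm, angles in rad, forces in N, time in s.
With the tool pointing down it reaches from about 350 to 875 mm from the base axis. Payload 15.5 kg.
Tool frame: the origin (TCP) lies at the very end of the fingers, on their centre line; the grasp point (between the pads) lies 19 mm behind it; z points along the fingers, y is the line along which they close (so a half turn about z gives the same grasp; the last joint's range is limited). The gripper opens to 85 mm and grips with 20 to 120 N. Pads are 22 mm wide; open, the fingers measure 114 mm over their backs; the gripper's body (76 mm by 85 mm) begins 54 mm behind the grasp point. The pads swing forward as they close: fully open they stand 13 mm farther back than shut.
Start: joints at [-1.224, 0.494, 1.345, -0, 1.302, -0.096], TCP at [267.796, -564.723, 231.277] pointing down, gripper open.
Joint ranges: [-2.91, 2.91], [-0.82, 2.16], [0.22, 2.67], [-1.22, 4.37], [0.12, 2.79], [-3.08, 3.08]. Speed limits (rad/s): [1.89, 1.89, 2.57, 3.01, 3.01, 3.01].

## Interface

Orientations are given as a rotation vector (axis times angle).
In Python, from rig import * gives the robot as it stands. The module is installed in compiled form; this text tells all that it offers.
- The arm moves only by the shell command python3 -m inch 'ROWS' [FORCE]. ROWS is JSON, one flat list of numbers, 7 for each row, row after row: the opening in per cent of the stroke, from 0 (shut) to 100 (fully open), then the shift along the tool's x, y, z in mm, then the turn, a rotation vector about the tool's x, y, z in rad. In form: [jaw, x, y, z, rx, ry, rz, jaw, x, y, z, rx, ry, rz, ...]. A call has 1 to 20 rows; each row is the pose to reach, as a shift and turn from the pose commanded when the call began, along the tool's axes at that moment; what a row does not reach only later rows make up. A row lasts 1/8 s, in which the tool goes at most 62.5 mm and 10.7 degrees, less where a joint would pass 70% of its speed; a pose out of reach is approached as far as the arm can. A call with a gripper value outside its range is refused whole. The fingers move at their own pace and stop on an object; FORCE is the grip in N (left out, the last holds). Time passes only in rows, so rows that repeat a pose let the fingers close. It gives the time, the measured TCP pose, the force, the opening and the grip force at its end, in the units of the state.
- get_state(): the state, without advancing time (a new reading comes with each control period).
- capture(name): name is "side" or "top"; returns a dict with "color" (420x560x3 uint8, blue, green, red), "vertical_fov" (degrees; the focal length in pixels is half the picture's height over the tangent of half this angle, whatever the lens; pixels are square), "cx", "cy" (the principal point, pixels), "R" (3x3) and "t" (3): a world point X has camera coordinates R X + t. Camera axes: x right, y down, z forward; pixel columns grow to the right and rows downward; lengths in mm; the calibration is good to about 2 mm. A picture is of the moment at which its call begins. There is no depth.
- hand_in(): hands the job in; it is judged then, once.
The state is a dict: "clock": time; "joint_positions": joint angles; "joint_vel": joint speeds; "joint_efforts": joint torques, N m; "tcp_pos": TCP position; "ee_rot": TCP orientation; "ft_force": force on the tool from outside, world axes, zero at the start; "torque": the same for the moment, N m; "width": finger opening in mm; "grip_force": force on a finger pad.
Only numpy, scipy, OpenCV 4.12 (cv2) and the standard library are available. Lean on these libraries where they do the work, as an engineer would, in place of code of your own. Each camera call takes 0.05 s, during which the arm holds its last target. There are 200 camera calls.

## Working session

There is one attempt and no reset: what is moved stays moved. The work goes in short steps, Python scripts to look and compute and a shell command to move; the robot and the scene stay as the last step left them, time stands still between calls to the robot, and variables do not carry over. Pictures are saved under pics/ and viewed, at most 10 in all, crops included, and the job is handed in when it is done.

```bash
mkdir -p pics
cat > h.py <<'E'
from rig import *
import numpy as np, cv2
from scipy.spatial.transform import Rotation as Ro
def K(c):
    f=c["color"].shape[0]/2/np.tan(np.radians(c["vertical_fov"])/2); return f
def ray(c,u,v,z):
    R=np.array(c["R"]);t=np.array(c["t"]);f=K(c)
    o=-R.T@t; d=R.T@np.array([(u-c["cx"])/f,(v-c["cy"])/f,1]); return o+d*(z-o[2])/d[2]
def proj(c,X):
    p=np.array(c["R"])@np.array(X,float)+np.array(c["t"]); f=K(c); return c["cx"]+f*p[0]/p[2],c["cy"]+f*p[1]/p[2]
E
python3 - <<'E'
from h import *
for n in("top","side"):
    c=capture(n); cv2.imwrite(f"pics/{n}0.png",cv2.resize(c["color"],(800,600),interpolation=cv2.INTER_CUBIC)); R=np.array(c["R"]);print(n,c["vertical_fov"],c["cx"],c["cy"],(-R.T@np.array(c["t"])).round(),R.round(2).tolist())
s=get_state();print(s["ee_rot"],s["tcp_pos"],s["width"])
E
```

```text
top 43.8431306505034 271.5723931247529 206.85993069840117 [ 388.  119. 1333.] [[0.03, -1.0, 0.01], [-0.99, -0.03, -0.1], [0.1, -0.0, -1.0]]
side 49.37847541756121 278.6848153543634 209.82157362218211 [100. 815. 820.] [[-0.86, -0.52, 0.02], [-0.35, 0.56, -0.75], [0.38, -0.64, -0.67]]
[-3.06387154e+00 -6.89581637e-01  1.80689737e-04] [ 267.69615793 -564.43383146  230.75771538] 85.24626544951262
```

View pics/top0.png

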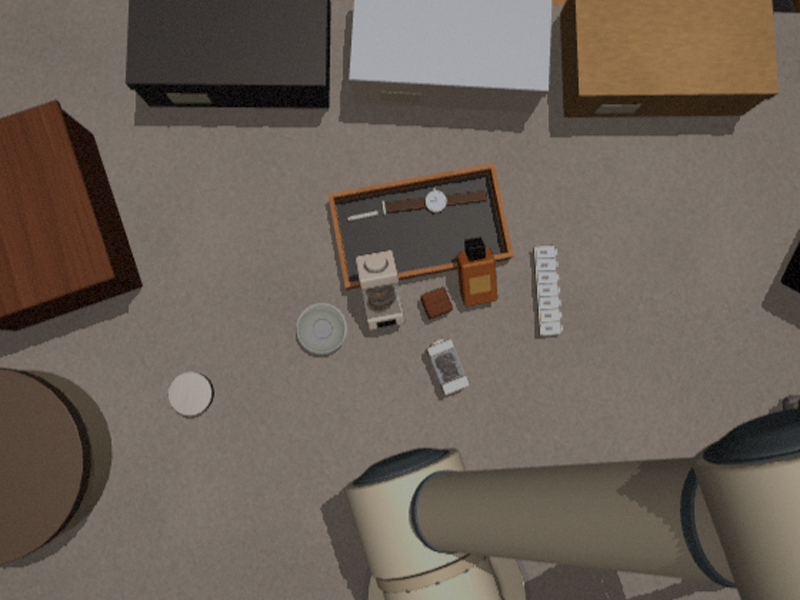

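View pics/side0.png

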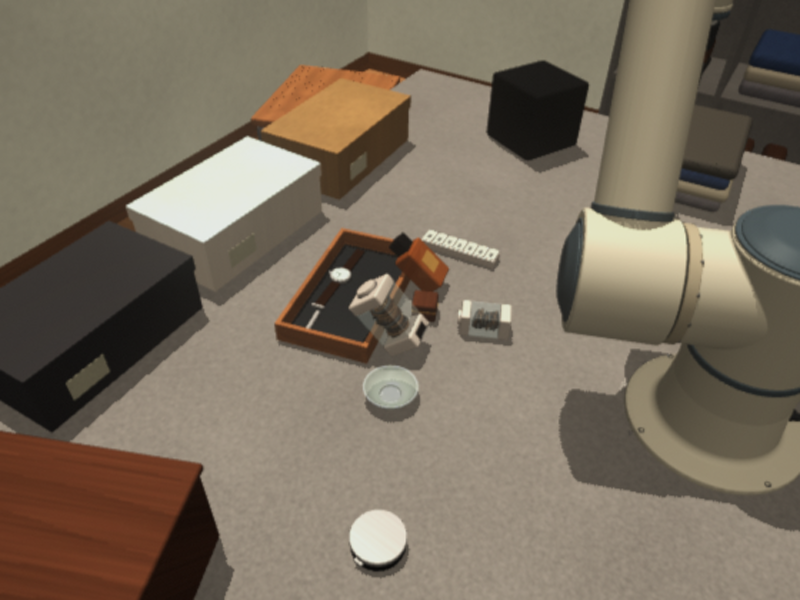

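Top view: the candidates for the dispenser are the leaning box at (380,290) and the smaller one lying at (447,367). The leaning one, on the tray rim, is the larger. The cologne is amber with a black cap at (477,275), and there is no second bottle. The ring box is at (436,303), the dish at (322,330), the organizer at (548,290) and the polish tin at (190,394). I'll check this in a close crop.

Run:
```python
from h import *
c=capture("top"); im=c["color"][110:260,220:400]
cv2.imwrite("pics/crop1.png",cv2.resize(im,None,fx=4,fy=4,interpolation=cv2.INTER_CUBIC))
# tray by rim corners
P={n:ray(c,u*.7,v*.7,40)[:2].round(1) for n,(u,v) in dict(FL=(348,287),FR=(511.5,257),BR=(493,166),BL=(330,195)).items()}
print(P)
for a,b in(("FL","FR"),("FL","BL"),("FR","BR"),("BL","BR")):
    d=P[a]-P[b];print(a,b,np.hypot(*d).round(1),np.degrees(np.arctan2(d[1],d[0])).round(1))
```

```text
{'FL': array([528.6, 184.6]), 'FR': array([ 589.2, -100.2]), 'BR': array([751.4, -65.8]), 'BL': array([691.1, 221.5])}
FL FR 291.2 102.0
FL BL 166.6 -167.2
FR BR 165.8 -168.0
BL BR 293.6 101.9
```

View pics/crop1.png

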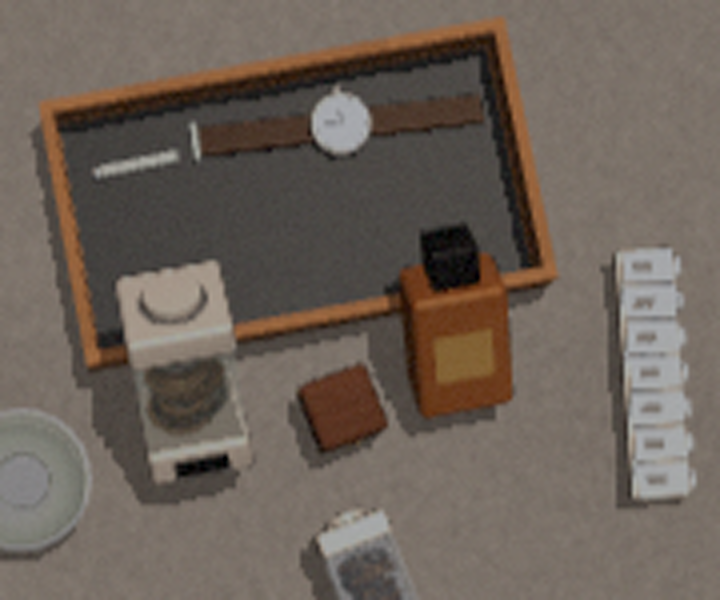

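The crop confirms it: the leaning dispenser (larger, front edge at crop (157,480)-(250,465)) and the cologne (bottom front edge at (424,417)-(512,400)). The ring box lies between them and the small dispenser is in front.

Run:
```python
from h import *
c=capture("top")
q=lambda u,v,z: ray(c,220+(u+.5)/4-.5,110+(v+.5)/4-.5,z)[:2]
P=dict(FL=q(88,367,40),FR=q(557,275,40),BR=q(503,18,40),BL=q(40,105,40))
mod=dict(FL=(0,150),FR=(0,-150),BR=(170,-150),BL=(170,150))
A=np.array([mod[k] for k in P],float);B=np.array([P[k] for k in P])
# rigid fit
a0,b0=A.mean(0),B.mean(0);U,S,V=np.linalg.svd((A-a0).T@(B-b0));R=(U@V).T;t=b0-R@a0
print("yaw",np.degrees(np.arctan2(R[1,0],R[0,0])).round(2),"org",t.round(1),"res",(B-A@R.T-t).round(1).tolist())
T=lambda p:(R.T@(p-t)).round(1)
for n,l in dict(disp_topback=[(118,280,92),(217,262,92)],disp_botfront=[(157,481,41),(252,466,41)],cap_back=[(420,232,85),(469,226,85)],col_botfront=[(424,418,32),(512,400,32)],ring=[(298,385,38),(362,364,38),(386,425,38),(320,450,38)],dish=[(20,480,13)],small=[(316,541,30),(386,512,30)]).items():
    print(n,[T(q(*p)).tolist() for p in l])
s=capture("side")
for n,X in dict(FL=(0,150,40),FR=(0,-150,40),BL=(170,150,40)).items():
    w=R@np.array(X[:2])+t;print(n,(np.array(proj(s,[*w,40]))/.7).round())
```

```text
yaw 12.5 org [559.5  43.1] res [[0.3, -0.0], [1.2, 1.1], [-1.1, 0.2], [-0.4, -1.3]]
disp_topback [[42.4, 120.9], [41.8, 60.5]]
disp_botfront [[-77.7, 121.1], [-79.8, 61.5]]
cap_back [[37.6, -64.0], [35.6, -93.9]]
col_botfront [[-70.3, -50.3], [-69.7, -106.7]]
ring [[-35.5, 23.5], [-30.2, -18.3], [-70.5, -25.4], [-77.9, 18.0]]
dish [[-59.1, 206.2]]
small [[-132.7, 31.0], [-123.3, -15.4]]
FL [365. 347.]
FR [419. 244.]
BL [273. 323.]
```

```bash
cat >> h.py <<'E'
YAW=np.radians(12.5);RT=Ro.from_euler("z",12.5,degrees=True).as_matrix();ORG=np.array([559.5,43.1,0])
def W(x,y,z): return RT@np.array([x,y,z])+ORG
def tray(p): return (RT.T@(np.array(p)-ORG)).round(1)
E
python3 - <<'E'
from h import *
s=get_state();M=Ro.from_rotvec(s["ee_rot"]).as_matrix();print(M.round(3))
t=W(75,91,190);print(t,"shift",(M.T@(t-s["tcp_pos"])).round(1))
# candidates: tool z down, tool y = +-tray y or +-tray x
for n,y in dict(py=RT[:,1],my=-RT[:,1],px=RT[:,0],mx=-RT[:,0]).items():
    z=np.array([0,0,-1.]);G=np.c_[np.cross(y,z),y,z]
    print(n,Ro.from_matrix(M.T@G).as_rotvec().round(3))
E
```

```text
[[ 0.904  0.429 -0.   ]
 [ 0.429 -0.904  0.001]
 [ 0.    -0.001 -1.   ]]
[613.02619567 148.17590769 190.        ] shift [ 617.4 -496.    41.3]
py [-0.000e+00 -1.000e-03 -2.917e+00]
my [-0.001  0.     0.225]
px [-0.    -0.    -1.346]
mx [-0.     0.     1.795]
```

```bash
python3 -m inch '[0,310,-250,10,0,0,0.11, 0,617,-496,41,0,0,0.225, 0,617,-496,41,0,0,0.225, 0,617,-496,41,0,0,0.225, 0,617,-496,41,0,0,0.225, 0,617,-496,41,0,0,0.225, 0,617,-496,41,0,0,0.225, 0,617,-496,41,0,0,0.225, 0,617,-496,41,0,0,0.225, 0,617,-496,41,0,0,0.225, 0,617,-496,41,0,0,0.225, 0,617,-496,41,0,0,0.225, 0,617,-496,41,0,0,0.225, 0,617,-496,41,0,0,0.225, 0,617,-496,41,0,0,0.225, 0,617,-496,41,0,0,0.225, 0,617,-496,41,0,0,0.225, 0,617,-496,41,0,0,0.225]' 20
python3 - <<'E'
from h import *
s=get_state();print(tray(s["tcp_pos"]),(RT.T@Ro.from_rotvec(s["ee_rot"]).as_matrix()).round(3).tolist(),s["width"],s["clock"])
E
```

```text
clock: 2.5
tcp_pos: [612.8, 147.3, 190.5]
ee_rot: [-3.123, -0.34, -0.0]
ft_force: [0.5, -0.1, 0.1]
width: 0.1
grip_force: 0.0
[ 74.5  90.2 190.5] [[1.0, -0.001, 0.0], [-0.001, -1.0, 0.0], [0.0, -0.0, -1.0]] 0.06254286225983302 2.5
```

```bash
python3 -m inch '[0,0,0,60,0,0,0, 0,0,0,115,0,0,0, 0,0,0,115,0,0,0, 0,-6,0,115,0,0,0, 0,-12,0,115,0,0,0, 0,-12,0,115,0,0,0]'
python3 - <<'E'
from h import *
c=capture("side"); im=c["color"][140:260,170:350]
cv2.imwrite("pics/s1.png",cv2.resize(im,None,fx=4,fy=4,interpolation=cv2.INTER_CUBIC)); print(tray(get_state()["tcp_pos"]))
E
```

```text
clock: 3.25
tcp_pos: [601.3, 145.2, 77.0]
ee_rot: [-3.123, -0.341, -0.003]
ft_force: [1.1, 0.1, 0.1]
width: -0.0
grip_force: 0.0
[63.1 90.7 76.7]
```

View pics/s1.png

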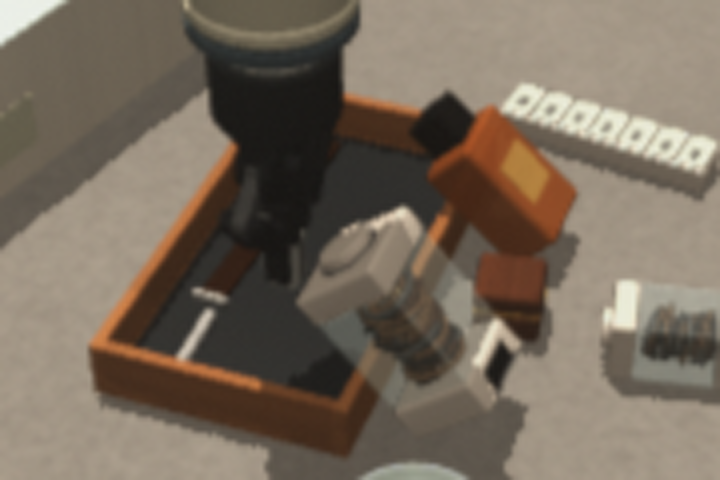

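The closed fingertips (280,275) are behind the dispenser's cap and centred on it. I'm pushing slowly along the arc, rising as I go.

```bash
python3 -m inch '[0,-3,0,0,0,0,0, 0,-6,0,0,0,0,0, 0,-9,0,0,0,0,0, 0,-11,0,-1,0,0,0, 0,-13,0,-2,0,0,0, 0,-15,0,-4,0,0,0, 0,-17,0,-5,0,0,0, 0,-19,0,-6,0,0,0]'
python3 - <<'E'
from h import *
c=capture("side"); im=c["color"][140:260,170:350]
cv2.imwrite("pics/s2.png",cv2.resize(im,None,fx=4,fy=4,interpolation=cv2.INTER_CUBIC)); print(tray(get_state()["tcp_pos"]))
E
```

```text
clock: 4.3
tcp_pos: [582.4, 141.1, 81.4]
ee_rot: [-3.123, -0.341, -0.0]
ft_force: [0.2, 0.1, -0.2]
width: 0.2
grip_force: 0.1
[43.3 90.7 81.5]
```

View pics/s2.png

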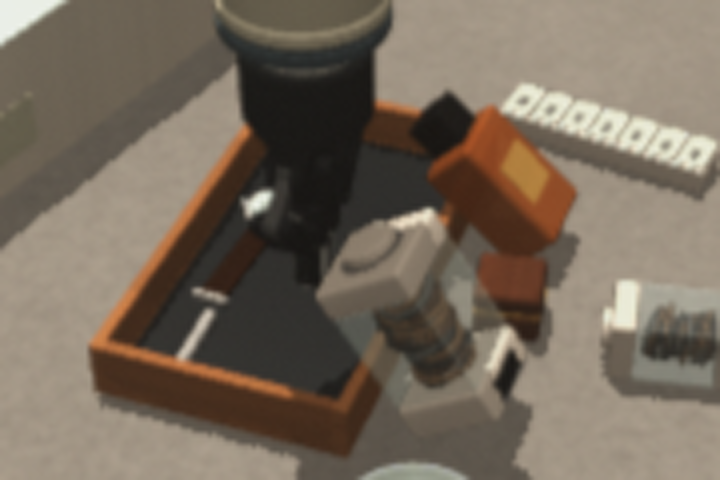

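It's tilting up with the foot in place. I'll carry on past the balance point.

```bash
python3 -m inch '[0,-2,0,-1,0,0,0, 0,-4,0,-3,0,0,0, 0,-6,0,-4,0,0,0, 0,-8,0,-5,0,0,0, 0,-10,0,-6,0,0,0, 0,-12,0,-7,0,0,0, 0,-14,0,-7,0,0,0, 0,-16,0,-8,0,0,0, 0,-16,0,-8,0,0,0, 0,-16,0,-8,0,0,0]'
python3 - <<'E'
from h import *
c=capture("side"); im=c["color"][140:260,170:350]
cv2.imwrite("pics/s3.png",cv2.resize(im,None,fx=4,fy=4,interpolation=cv2.INTER_CUBIC)); print(tray(get_state()["tcp_pos"]))
E
```

```text
clock: 5.6
tcp_pos: [566.9, 137.7, 89.3]
ee_rot: [3.123, 0.341, 0.0]
ft_force: [-0.4, 0.3, 0.2]
width: 0.2
grip_force: 0.0
[27.7 90.7 89.3]
```

View pics/s3.png

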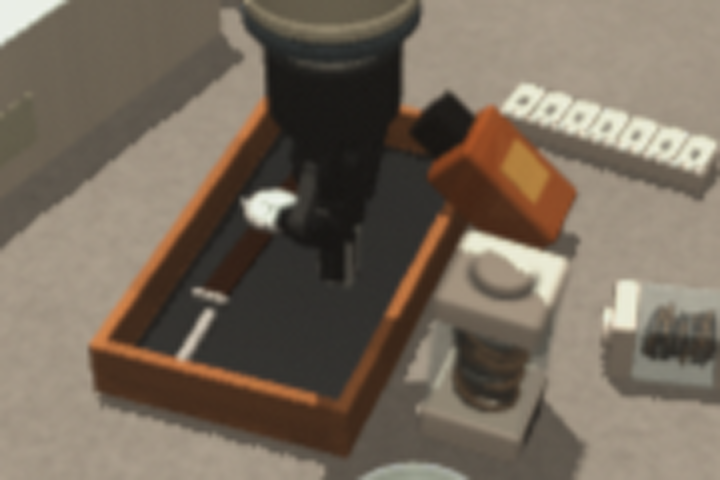

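The dispenser stands upright with its cap at (500,270). Next I back off, rise, cross to behind the bottle and descend.

```bash
python3 -m inch '[0,40,0,0,0,0,0, 0,40,0,-60,0,0,0, 0,42,0,-70,0,0,0, 0,42,60,-70,0,0,0, 0,42,120,-70,0,0,0, 0,42,170,-70,0,0,0, 0,42,170,-70,0,0,0, 0,42,170,-70,0,0,0, 0,42,170,-20,0,0,0, 0,42,170,23,0,0,0, 0,42,170,23,0,0,0, 0,34,170,23,0,0,0, 0,34,170,23,0,0,0]'
python3 - <<'E'
from h import *
print(tray(get_state()["tcp_pos"]))
E
```

```text
clock: 7.28
tcp_pos: [637.1, -20.9, 68.2]
ee_rot: [3.122, 0.342, 0.003]
ft_force: [0.7, 0.2, 0.6]
width: 0.1
grip_force: 0.0
[ 61.9 -79.3  68.2]
```

```bash
python3 -m inch '[0,-4,0,0,0,0,0, 0,-8,0,0,0,0,0, 0,-11,0,0,0,0,0, 0,-13,0,-1,0,0,0, 0,-15,0,-2,0,0,0, 0,-17,0,-4,0,0,0, 0,-19,0,-6,0,0,0, 0,-21,0,-8,0,0,0, 0,-23,0,-9,0,0,0, 0,-25,0,-11,0,0,0, 0,-27,0,-12,0,0,0, 0,-29,0,-13,0,0,0, 0,-31,0,-14,0,0,0, 0,-33,0,-16,0,0,0]'
python3 - <<'E'
from h import *
c=capture("side"); im=c["color"][140:260,170:350]
cv2.imwrite("pics/s4.png",cv2.resize(im,None,fx=4,fy=4,interpolation=cv2.INTER_CUBIC)); print(tray(get_state()["tcp_pos"]))
E
```

```text
clock: 9.02
tcp_pos: [604.3, -28.1, 82.3]
ee_rot: [-3.123, -0.341, 0.0]
ft_force: [-0.3, -0.4, -0.1]
width: 0.3
grip_force: 0.1
[ 28.2 -79.3  82.5]
```

View pics/s4.png

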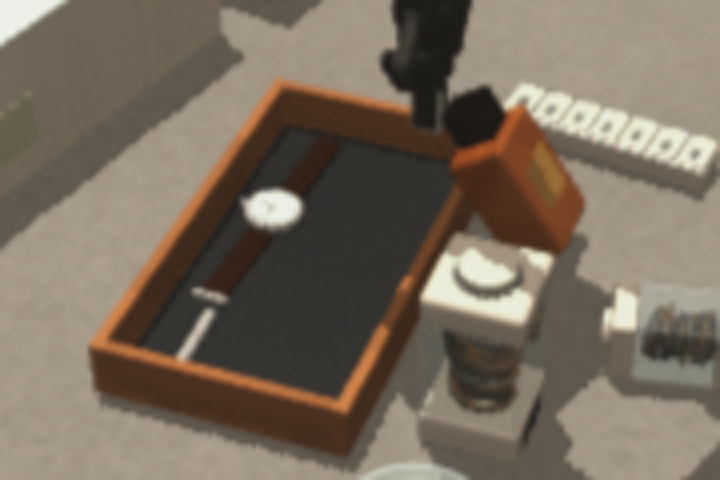

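The bottle is rising: its cap at (475,115) rests against the fingertip and the foot is in place. The dispenser stands. I continue past the balance point.

```bash
python3 -m inch '[0,-2,0,-1,0,0,0, 0,-4,0,-2,0,0,0, 0,-6,0,-3,0,0,0, 0,-8,0,-4,0,0,0, 0,-10,0,-5,0,0,0, 0,-12,0,-6,0,0,0, 0,-14,0,-6,0,0,0, 0,-16,0,-7,0,0,0, 0,-18,0,-8,0,0,0, 0,-20,0,-8,0,0,0, 0,-20,0,-8,0,0,0, 0,-20,0,-8,0,0,0]'
python3 - <<'E'
from h import *
c=capture("side"); im=c["color"][140:260,170:350]
cv2.imwrite("pics/s5.png",cv2.resize(im,None,fx=4,fy=4,interpolation=cv2.INTER_CUBIC)); print(tray(get_state()["tcp_pos"]))
E
```

```text
clock: 10.58
tcp_pos: [585.1, -32.4, 90.3]
ee_rot: [-3.123, -0.341, -0.0]
ft_force: [-0.5, 0.8, 0.3]
width: -0.1
grip_force: 0.0
[  8.7 -79.3  90.3]
```

View pics/s5.png

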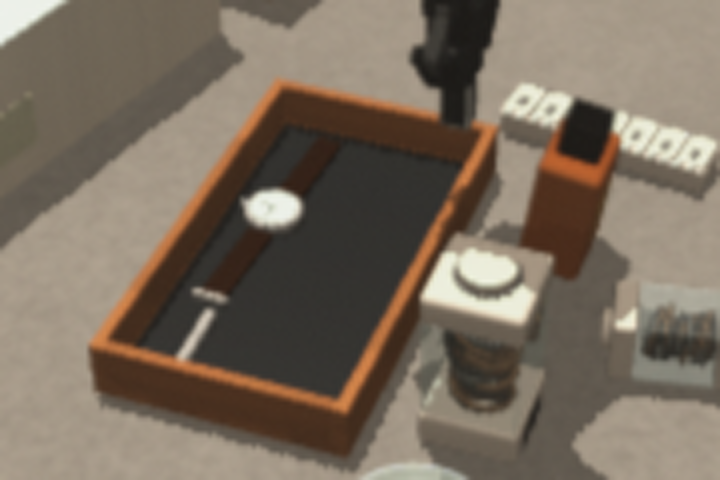

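Both stand upright. I'll retract and verify from above.

```bash
python3 -m inch '[0,40,0,0,0,0,0, 0,45,0,-60,0,0,0, 0,45,0,-110,0,0,0, 0,45,60,-130,0,0,0, 0,45,120,-130,0,0,0, 0,45,180,-130,0,0,0, 0,45,200,-130,0,0,0, 0,45,200,-130,0,0,0, 0,45,200,-130,0,0,0, 0,45,200,-130,0,0,0]'
python3 - <<'E'
from h import *
c=capture("top"); im=cv2.resize(c["color"][110:260,220:400],None,fx=4,fy=4,interpolation=cv2.INTER_CUBIC)
def box(y,x0,d,w,z,col):
    p=[proj(c,W(x0+a*d,y+b*w/2,z)) for a,b in((0,1),(0,-1),(-1,-1),(-1,1))]
    p=np.array([((u-220+.5)*4-.5,(v-110+.5)*4-.5) for u,v in p]).round().astype(np.int32);cv2.polylines(im,[p],True,col,1)
box(91,-34,64,64,0,(0,255,0));box(91,-34,64,64,120,(255,255,0))
box(-79,-43,44,60,0,(0,255,0));box(-79,-43,44,60,90,(255,255,0))
cv2.imwrite("pics/t2.png",im)
E
```

```text
clock: 11.88
tcp_pos: [672.2, -216.5, 220.5]
ee_rot: [-3.122, -0.344, 0.0]
ft_force: [-0.0, -0.3, 0.1]
width: 0.2
grip_force: 0.0
```

View pics/t2.png

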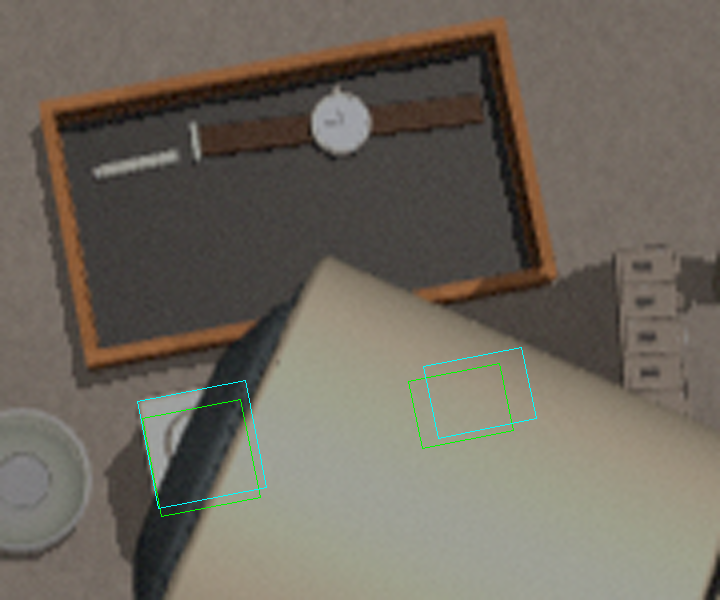

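```bash
python3 -m inch '[0,-170,140,0,0,0,0, 0,-340,277,0,0,0,0, 0,-340,277,0,0,0,0, 0,-340,277,0,0,0,0, 0,-340,277,0,0,0,0, 0,-340,277,0,0,0,0, 0,-340,277,0,0,0,0, 0,-340,277,0,0,0,0, 0,-340,277,0,0,0,0, 0,-340,277,0,0,0,0, 0,-340,277,0,0,0,0]'
python3 - <<'E'
from h import *
c=capture("top"); im=cv2.resize(c["color"][110:260,220:400],None,fx=4,fy=4,interpolation=cv2.INTER_CUBIC)
def box(y,x0,d,w,z,col):
    p=[proj(c,W(x0+a*d,y+b*w/2,z)) for a,b in((0,1),(0,-1),(-1,-1),(-1,1))]
    p=np.array([((u-220+.5)*4-.5,(v-110+.5)*4-.5) for u,v in p]).round().astype(np.int32);cv2.polylines(im,[p],True,col,1)
box(91,-34,64,64,120,(255,255,0));box(-79,-43,44,60,90,(255,255,0))
cv2.imwrite("pics/t3.png",im)
E
```

```text
clock: 13.3
tcp_pos: [401.1, -561.0, 220.4]
ee_rot: [-3.123, -0.344, -0.0]
ft_force: [0.1, 0.1, 0.1]
width: -0.2
grip_force: 0.0
```

View pics/t3.png

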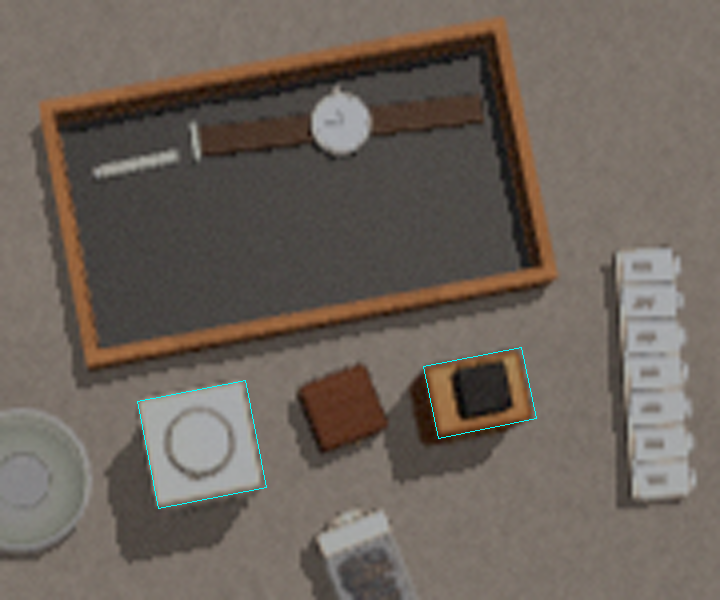

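Both tops match their predicted upright outlines to within about a millimetre (dispenser at (200,443), bottle at (480,393)), and the things around them look unmoved.

```bash
python3 -c "
from rig import *
print(hand_in())"
```

```text
the job is handed in; nothing more can be done
None
```

The dispenser and then the cologne bottle were pushed upright onto their bases with their feet in place, the things around them look unmoved in the last top view, and the job was handed in at about 13 s.

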